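# Swing the dispensing nozzle over the beaker and open its valve

## Task

Set the bench dispenser up to run into the large open beaker: push its swing arm round with a fingertip until the nozzle hangs over the middle of the large beaker's mouth, and then, with the arm left there, push the valve lever round from across the pipe until it lies in line with the pipe, at its stop. Push only, do not pick anything up, and leave the beaker and everything else on the bench standing where it is.

Things in the scene. Friction and masses are not known exactly. Their poses are not given: they have to be found in the camera images.
- column_axis (a point): Point on the vertical axis of the swing arm, 150 mm above the bench, at mid-height of the arm's bar. The arm sits on a steel column (32 mm across) on a base plate fixed to the bench; nothing of it is higher than 163 mm. This point's x axis runs level along the valve pipe, from the column to the pipe's far end (within 0.3 rad of straight away from the robot); z up.
- swing_arm (a joint): Arm angle in rad, growing counter-clockwise from above; at 0 the arm points along minus x of column_axis, towards the robot; stops at -1.75 and 1.75; starts near 0. Stiff (0.22 N m, 2.2 N pushed at 100 mm out), no spring, stays where left.
- nozzle (a point): Tip of the steel nozzle under the swing arm's outer end, 150 mm from the pivot axis, 114 mm above the bench; moves with the arm. The arm is a level aluminium bar 16 mm wide, underside 140 mm and top 160 mm above the bench, from a 20 mm radius hub at the pivot to an 11 mm radius boss above the nozzle.
- valve_lever (a joint): Lever angle in rad, growing clockwise from above: 0 closed, lever across the pipe, pointing along plus y of column_axis; 1.57 open, at its stop, in line with the pipe, pointing along plus x of column_axis, away from the column. Starts between 0 and 0.3. Stiff (0.1 N m, 2 N at 50 mm out), no spring. It does not lock the swing arm.
- lever_pivot (a point): Point on the vertical axis of the valve lever, 120 mm above the bench, above the pipe and 72 mm from the column's axis. The lever is a steel bar 12 mm wide and 12 mm high, its underside 114 mm and its top 126 mm above the bench, reaching 67 mm out from this point.
- lever_end (a point): Centre of the valve lever's outer end, 67 mm from its pivot, 120 mm above the bench; it moves with the lever.
- beaker_mouth (a point): Centre of the mouth of the large beaker, on its axis, 92 mm above the bench.
- beaker: The large glass beaker, open, 76 mm across the rim, wall 3 mm, 92 mm high, about 160 g, loose; origin at the centre of its underside. It stands in one of four places round the dispenser, about 150 mm from the arm's axis, so the nozzle can pass within about 10 mm of its axis; the small beaker, flask and reagent bottle stand in the other three.
- small_beaker: Small open glass beaker, 44 mm across, 70 mm high, loose; origin at the centre of its underside. Not to be disturbed.
- flask: Conical glass flask with a rubber stopper, 68 mm across the foot, 98 mm high, loose; origin at the centre of its underside. Not to be disturbed.
- reagent_bottle: Closed amber bottle, 60 mm across, 100 mm high, loose; origin at the centre of its underside. Not to be disturbed.
- pipette_a: Pipette lying on the bench to the right, about 245 mm long, loose; origin at its middle, at bench height. Not to be disturbed.
- pipette_b: Second pipette, like the first, farther right. Not to be disturbed.
- tip_box: Box of pipette tips, 120 x 85 x 70 mm, black with a clear lid, on the right, loose; origin at the centre of its underside. Not to be disturbed.
- calculator: Pocket calculator lying on the left, 80 x 155 x 14 mm, loose; origin at the centre of its underside. Not to be disturbed.

How it is judged:
On the way, in this order (a step that is already met when the one before it is completed fails the run):
1. the swing arm has been brought to rest with its nozzle over the middle of the large beaker's mouth, the valve still closed (horizontal distance between nozzle and beaker_mouth below 0.02 m and velocity of joint swing_arm between -0.1 and 0.1 rad/s and value of joint valve_lever below 0.6 rad), for 0.3 s.
2. the valve lever has been pushed round in line with the pipe (value of joint valve_lever above 1.42 rad and horizontal distance between nozzle and beaker_mouth below 0.02 m), for 0.2 s.
At the end, for the whole second after the job is handed in: The nozzle tip is within 20 mm (level distance) of the centre of the large beaker's mouth, the valve lever is at more than 1.42 rad (stop at 1.57), arm and lever are at rest, and the large beaker stands upright within 15 mm of where it stood (all of step 2 and velocity of joint swing_arm between -0.05 and 0.05 rad/s and velocity of joint valve_lever between -0.05 and 0.05 rad/s and distance of beaker from where it was at the start of the episode below 0.015 m and angle between beaker's own z axis and vertical below 0.1 rad); the robot touches nothing.
It fails at once if the large beaker is moved more than 15 mm or tipped (distance of beaker from where it was at the start of the episode above 0.015 m or angle between beaker's own z axis and vertical above 0.3 rad).
It fails at once if a vessel is lifted off the bench (height (world z) of any of beaker, small_beaker, flask, reagent_bottle above 0.012 m).
It fails at once if another thing on the bench is moved more than 20 mm (distance of any of small_beaker, flask, reagent_bottle, pipette_a, pipette_b, tip_box, calculator from where it was at the start of the episode above 0.02 m).
It fails at once if a vessel is tipped (angle between any of small_beaker, flask, reagent_bottle's own z axis and vertical above 0.3 rad).
It also fails if it takes over 61 s, if anything falls off the work surface, if the arm or the gripper's body presses on something with over 40 N, if the wrist force passes 120 N, or if a joint passes its speed limit or range.

## Robot

A 6-joint arm with a two-finger parallel gripper is mounted at the origin on the work surface. World frame = base frame: x ahead of the robot, y to its left, z up, the work surface at z = 0. Lengths are in m, angles in rad, forces in N, time in s.
With the tool pointing down it reaches from about 0.35 to 0.975 m from the base axis. Payload 4.9 kg.
Tool frame: the origin (TCP) lies at the very end of the fingers, on their centre line; the grasp point (between the pads) lies 19 mm behind it; x points along the fingers, y is the direction in which the jaws open and shut, and the axes are right-handed (so a half turn about x gives the same grasp; the last joint's range is limited). The gripper opens to 85 mm and grips with 20 to 120 N. Pads are 22 mm wide; open, the fingers measure 114 mm over their backs; the gripper's body (76 mm by 85 mm) begins 54 mm behind the grasp point. The pads swing forward as they close: fully open they stand 13 mm farther back than shut.
Start: joints at [-1.422, 0.053, 1.613, -0, 1.476, -0.119], TCP at [0.165, -0.603, 0.231] pointing down, gripper open.
Joint ranges: [-3.01, 3.01], [-1.01, 2.22], [0.06, 2.58], [-1.02, 4.17], [0.09, 2.62], [-3.14, 3.14]. Speed limits (rad/s): [2.57, 2.57, 3.14, 3.14, 3.14, 3.14].

## Interface

Orientations are given as a rotation vector (axis times angle).
In Python, from station import ctrl, get_image, calibration, finish_job, search_frame, cut_out, mark_of gives the robot as it stands. The module is installed in compiled form; this text tells all that it offers.
- The arm moves only by the tool arm_command, never from a script. Its argument "plan" is a list that holds one entry, the list of rows, each a list of 7 numbers: the shift along the tool's x, y, z in m, then the turn, a rotation vector about the tool's x, y, z in degrees, then the finger opening in m, from 0 to 0.0854. A call has 1 to 20 rows; each row shifts and turns the pose as measured when the row begins, along the tool's axes as they then stand; what a row does not reach is not made up. A row lasts 1/12 s, in which the tool goes at most 41.7 mm and 7.16 degrees, less where a joint would pass 70% of its speed; a pose out of reach is approached as far as the arm can. A call with a gripper value outside its range is refused whole. The fingers move at their own pace and stop on an object; "squeeze" is the grip in N (left out, the last holds). Time passes only in rows, so rows that do not move let the fingers close. It gives the time, the measured TCP pose, the force and the opening at its end, in the units of the state.
- ctrl.get_obs(): the state, without advancing time (a new reading comes with each control period).
- get_image(name): name is "scene" or "top" or "wrist"; returns the picture (480x640x3 uint8, red, green, blue); there is no depth.
- calibration(name): a dict with "fx", "fy", "cx", "cy" (pixels), "k1" (the pictures are not rectified: a ray, as slopes to the right and down, at radius r is drawn at 1 + k1 r^2 times it, then the intrinsics apply), "cam_to_world" (4x4, takes a point from camera to world coordinates); the wrist camera has in their place "hand_eye" (4x4, takes a point from camera to tool coordinates, whose origin is the TCP and whose axes are the tool frame's). Camera axes: x right, y down, z forward; pixel columns grow to the right and rows downward; lengths in m; the calibration is good to about 2 mm. A picture is of the moment at which its call begins: read the wrist's pose just before it. calibration takes no time and is no camera call.
- finish_job(): hands the job in, once; it reports no verdict.
Trained networks look in the newest picture that a camera, given by its name, has taken for a name from the list of things; names that differ only in an ending like _2 or _b are one class to them, and where a whole thing is asked for, a point or a joint stands for the part that bears it (a point fixed in the world has none). Each returns a list of dicts, best first, with "conf" (0 to 1); they miss things now and then, are a little off and sometimes report something else, mostly with a low value. They report only what shows in the picture. A call takes as long as a camera call.
- search_frame(camera, thing): "at" ([x, y, z] in m, in the coordinates of the camera as it stood for that picture, good to about 4 mm: the middle of the surface that is visible of it).
- cut_out(camera, thing): "mask" (480x640 bool, what is visible of it).
- mark_of(camera, thing): "at" ([x, y, z] in m, in the coordinates of the camera as it stood for that picture, good to about 4 mm: a listed point, or the origin of a listed thing).
The state is a dict: "t": time; "q": joint angles; "dq": joint speeds; "effort": joint torques, N m; "tool_pos": TCP position; "tool_rot": TCP orientation; "contact_force": force on the tool from outside, world axes, zero at the start; "wrist_torque": the same for the moment, N m; "opening": finger opening in m.
Only numpy, scipy, OpenCV 4.12 (cv2) and the standard library are available. Lean on these libraries where they do the work, as an engineer would, in place of code of your own. Each camera call takes 0.05 s, during which the arm holds its last target. There are 200 camera calls.

## Working session

There is one attempt and no reset: what is moved stays moved. The work goes in short steps, Python scripts to look and compute and a tool call to move; the robot and the scene stay as the last step left them, time stands still between calls to the robot, and variables do not carry over. Pictures are saved under pics/ and viewed, about 8 in all and at most 12, crops included, and the job is handed in when it is done.

Besides the shell and the picture viewer there is one more tool, called after "Request:" as name(argument=value, ...) on one line, values as JSON. arm_command: Moves the arm, as the interface text tells. Its arguments: {"type":"object","properties":{"plan":{"type":"array","items":{"type":"array","items":{"type":"array","items":{"type":"number"}}}},"squeeze":{"type":"number"}},"required":["plan"]}

```bash
mkdir -p pics; cat > h.py <<'E'
import numpy as np, cv2
from scipy.spatial.transform import Rotation as R
from station import *
def T(cam):
    c=calibration(cam)
    if 'cam_to_world' in c: return np.array(c['cam_to_world'])
    o=ctrl.get_obs(); M=np.eye(4); M[:3,:3]=R.from_rotvec(o['tool_rot']).as_matrix(); M[:3,3]=o['tool_pos']
    return M@np.array(c['hand_eye'])
def w(cam,p): return (T(cam)@np.append(p,1))[:3]
def pix(cam,P):
    c=calibration(cam); p=np.linalg.inv(T(cam))@np.append(P,1); s=p[:2]/p[2]; s=s*(1+c['k1']*(s@s))
    return s*[c['fx'],c['fy']]+[c['cx'],c['cy']]
def save(cam,n): cv2.imwrite(f'pics/{n}.png',get_image(cam)[:,:,::-1])
E
python3 - <<'E'
from h import *
np.set_printoptions(precision=3,suppress=True)
o=ctrl.get_obs(); print(o['tool_pos'],R.from_rotvec(o['tool_rot']).as_matrix(),o['opening'])
for cam in ['top','scene']:
    save(cam,cam+'0'); print(cam,T(cam)[:3,3])
    for n in ['column_axis','nozzle','lever_pivot','lever_end','beaker_mouth','beaker','small_beaker','flask','reagent_bottle','tip_box','calculator','pipette_a']:
        print(n,[(round(d['conf'],2),w(cam,d['at'])) for d in mark_of(cam,n)[:2]])
E
```

```text
[ 0.165 -0.602  0.23 ] [[-0.     0.265 -0.964]
 [ 0.002 -0.964 -0.265]
 [-1.    -0.002 -0.   ]] 0.08530176734453485
top [ 0.262 -0.026  1.477]
column_axis [(0.79, array([0.577, 0.063, 0.151]))]
nozzle [(0.65, array([0.423, 0.048, 0.116]))]
lever_pivot [(0.76, array([0.644, 0.085, 0.117]))]
lever_end [(0.51, array([0.627, 0.145, 0.124]))]
beaker_mouth [(0.74, array([ 0.484, -0.055,  0.095]))]
beaker [(0.76, array([ 0.482, -0.057,  0.003])), (0.47, array([0.644, 0.087, 0.124]))]
small_beaker [(0.86, array([0.507, 0.2  , 0.002]))]
flask [(0.97, array([0.428, 0.116, 0.003])), (0.71, array([ 0.46 , -0.464, -0.001]))]
reagent_bottle [(0.98, array([ 0.582, -0.083, -0.001]))]
tip_box [(0.74, array([ 0.696, -0.391,  0.002])), (0.54, array([ 0.479, -0.054,  0.002]))]
calculator [(0.91, array([0.397, 0.393, 0.004]))]
pipette_a [(0.94, array([ 0.458, -0.462,  0.001])), (0.87, array([ 0.44 , -0.37 , -0.002]))]
scene [0.854 0.549 1.058]
column_axis [(0.94, array([0.571, 0.064, 0.151])), (0.69, array([ 0.452, -0.462, -0.002]))]
nozzle [(0.88, array([0.421, 0.051, 0.114]))]
lever_pivot [(0.95, array([0.641, 0.089, 0.115]))]
lever_end [(0.31, array([ 0.472, -0.055,  0.003]))]
beaker_mouth [(0.74, array([ 0.48, -0.05,  0.09]))]
beaker [(0.65, array([ 0.48 , -0.056,  0.001])), (0.34, array([0.425, 0.053, 0.112]))]
small_beaker [(0.9, array([0.506, 0.204, 0.   ])), (0.33, array([ 0.692, -0.388, -0.001]))]
flask [(0.84, array([ 0.424,  0.112, -0.   ]))]
reagent_bottle [(0.77, array([ 0.585, -0.085, -0.   ]))]
tip_box [(0.6, array([ 0.693, -0.392, -0.   ]))]
calculator [(0.8, array([ 0.393,  0.395, -0.003])), (0.25, array([0.502, 0.204, 0.001]))]
pipette_a [(0.91, array([ 0.452, -0.464, -0.003])), (0.82, array([ 0.438, -0.364, -0.005]))]
```

View pics/top0.png

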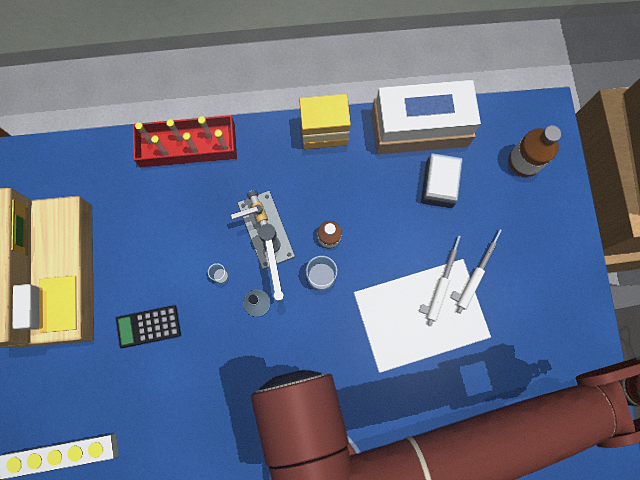

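View pics/scene0.png

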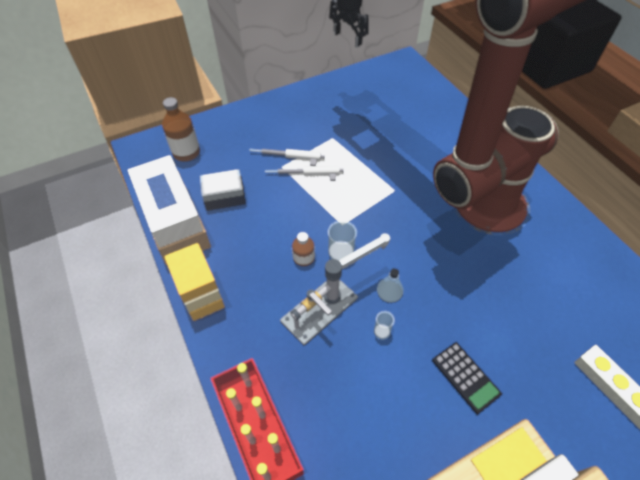

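The picture agrees with the networks. In the top view the column is at (267,233), the nozzle at (278,296) and the large beaker at (321,273). The lever runs from (262,210) to (233,217), the bottle is at (329,233), the flask at (257,302) and the small beaker at (217,272).

The arm therefore has to turn counter-clockwise (towards -y) by about 0.82 rad. I'll go to the arm's +y side with the fingers closed.

Request:
arm_command(plan=[[[0,-0.03,-0.0235,0,0,0,0],[0,-0.03,-0.0235,0,0,0,0],[0,-0.03,-0.0235,0,0,0,0],[0,-0.03,-0.0235,0,0,0,0],[0,-0.03,-0.0235,0,0,0,0],[0,-0.03,-0.0235,0,0,0,0],[0,-0.03,-0.0235,0,0,0,0],[0,-0.03,-0.0235,0,0,0,0],[0,-0.03,-0.0235,0,0,0,0],[0,-0.03,-0.0235,0,0,0,0],[0,-0.03,-0.0235,0,0,0,0],[0,-0.03,-0.0235,0,0,0,0],[0,-0.03,-0.0235,0,0,0,0],[0,-0.03,-0.0235,0,0,0,0],[0,-0.03,-0.0235,0,0,0,0],[0,-0.03,-0.0235,0,0,0,0],[0,-0.03,-0.0235,0,0,0,0],[0,-0.03,-0.0235,0,0,0,0],[0,0,0,0,0,0,0],[0,0,0,0,0,0,0]]], squeeze=40)

```text
t: 2.97
tool_pos: [0.4413, 0.0583, 0.2325]
tool_rot: [2.093, 0.27, -2.064]
contact_force: [0.2, -0.2, -0.5]
opening: 0.0
```

```bash
cat > see.py <<'E'
from h import *
import sys
np.set_printoptions(precision=3,suppress=True)
o=ctrl.get_obs(); print(o['tool_pos'],R.from_rotvec(o['tool_rot']).as_matrix()[:,1:].T,o['q'],o['contact_force'])
for cam in sys.argv[2:]:
    save(cam,cam+sys.argv[1]); print(cam,T(cam)[:3,3])
    for n in ['column_axis','nozzle','lever_pivot','lever_end','beaker_mouth']:
        print(n,[(round(d['conf'],2),w(cam,d['at'])) for d in mark_of(cam,n)[:2]])
E
python3 see.py 1 wrist scene
```

```text
[0.441 0.058 0.233] [[ 0.26  -0.965  0.007]
 [-0.965 -0.261 -0.013]] [-0.034 -0.413  2.018 -0.003  1.522  1.273] [ 0.204 -0.207 -0.541]
wrist [0.519 0.08  0.375]
column_axis [(0.96, array([0.574, 0.062, 0.143]))]
nozzle [(0.68, array([0.425, 0.045, 0.109]))]
lever_pivot []
lever_end []
beaker_mouth [(0.95, array([ 0.479, -0.059,  0.093]))]
scene [0.854 0.549 1.058]
column_axis [(0.57, array([0.571, 0.064, 0.149]))]
nozzle [(0.59, array([0.423, 0.051, 0.115]))]
lever_pivot [(0.91, array([0.642, 0.089, 0.118]))]
lever_end [(0.7, array([0.626, 0.151, 0.12 ])), (0.62, array([0.569, 0.064, 0.148]))]
beaker_mouth [(0.79, array([ 0.481, -0.05 ,  0.09 ])), (0.63, array([ 0.451, -0.464, -0.005]))]
```

View pics/wrist1.png

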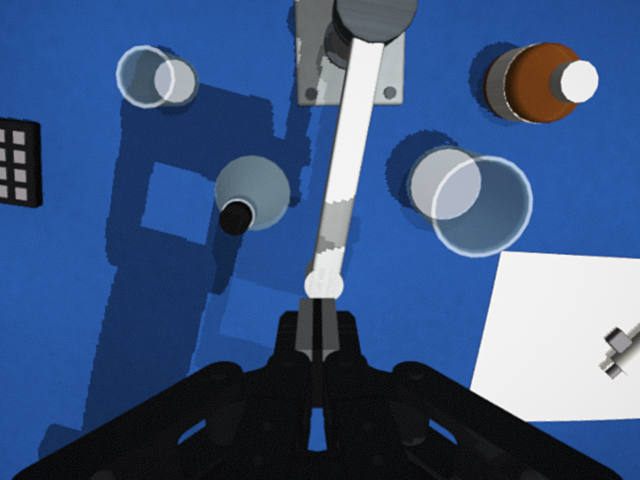

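Wrist view: hub at (375,20), nozzle boss at (323,285), large beaker rim at (482,205), flask stopper at (235,217), and the closed fingertips sit over the boss. Next I step to the bar's left, turn 10° and go down.

Request:
arm_command(plan=[[[0,-0.018,-0.015,0,0,0,0],[0,-0.018,-0.015,0,0,0,0],[0,-0.002,0,5,0,0,0],[0,0,0,5,0,0,0],[0.033,0,0,0,0,0,0],[0.033,0,0,0,0,0,0],[0.03,0,0,0,0,0,0],[0,0,0,0,0,0,0]]])

```text
t: 4.23
tool_pos: [0.4663, 0.1015, 0.138]
tool_rot: [2.21, 0.075, -2.156]
contact_force: [-0.6, -0.5, -1.0]
opening: 0.0001
```

```bash
python3 see.py 2
```

```text
[0.466 0.101 0.138] [[ 0.072 -0.997  0.005]
 [-0.997 -0.072 -0.025]] [ 0.061 -0.253  2.056 -0.005  1.314  1.561] [-0.575 -0.516 -1.033]
```

Request:
arm_command(plan=[[[0,0.011,0,0,0,0,0],[0,0.01,0,0,0,0,0],[0,0.005,0,0,0,0,0],[0,0.005,0.001,-3,0,0,0],[0,0.005,0.001,-3,0,0,0],[0,0.005,0.001,-3,0,0,0],[0,0.005,0.001,-3,0,0,0],[0,0,0,0,0,0,0]]])

```text
t: 4.9
tool_pos: [0.4705, 0.0512, 0.148]
tool_rot: [2.101, 0.299, -2.031]
contact_force: [-1.4, 1.7, -1.6]
opening: 0.0003
```

```bash
python3 see.py 3 scene wrist
```

```text
[0.47  0.051 0.148] [[ 0.284 -0.959  0.005]
 [-0.958 -0.284 -0.033]] [-0.053 -0.282  2.062  0.006  1.329  1.229] [-1.419  1.692 -1.572]
scene [0.854 0.549 1.058]
column_axis [(0.63, array([0.566, 0.063, 0.151]))]
nozzle []
lever_pivot []
lever_end []
beaker_mouth [(0.76, array([ 0.48, -0.05,  0.09]))]
wrist [0.545 0.075 0.291]
column_axis [(0.93, array([0.574, 0.063, 0.144]))]
nozzle []
lever_pivot []
lever_end [(0.67, array([ 0.486, -0.052,  0.   ]))]
beaker_mouth [(0.96, array([ 0.484, -0.054,  0.092]))]
```

Request:
arm_command(plan=[[[0.004,0.005,0.001,-3,0,0,0],[0.004,0.005,0.001,-3,0,0,0],[0.003,0.005,0.001,-3,0,0,0],[0.002,0.005,0.001,-3,0,0,0],[0.001,0.005,0.001,-3,0,0,0],[0.001,0.005,0.001,-3,0,0,0],[0,0,0,0,0,0,0]]])

```text
t: 6.08
tool_pos: [0.477, 0.0256, 0.1321]
tool_rot: [1.898, 0.601, -1.836]
contact_force: [0.2, 0.4, -0.7]
opening: -0.0003
```

```bash
python3 see.py 4 scene top
```

```text
[0.477 0.026 0.132] [[ 0.581 -0.814  0.007]
 [-0.813 -0.581 -0.031]] [-0.111 -0.25   2.064  0.016  1.3    0.835] [ 0.188  0.382 -0.684]
scene [0.854 0.549 1.058]
column_axis [(0.65, array([0.571, 0.062, 0.148]))]
nozzle []
lever_pivot [(0.86, array([0.639, 0.088, 0.119]))]
lever_end [(0.55, array([0.628, 0.149, 0.12 ])), (0.23, array([0.57 , 0.064, 0.152]))]
beaker_mouth [(0.59, array([ 0.479, -0.051,  0.09 ]))]
top [ 0.262 -0.026  1.477]
column_axis [(0.69, array([0.574, 0.062, 0.149]))]
nozzle [(0.44, array([ 0.45 , -0.022,  0.116]))]
lever_pivot [(0.83, array([0.643, 0.089, 0.12 ])), (0.47, array([ 0.48 , -0.056,  0.001]))]
lever_end [(0.55, array([0.629, 0.148, 0.123]))]
beaker_mouth [(0.95, array([ 0.482, -0.059,  0.092]))]
```

Request:
arm_command(plan=[[[0,0.005,0.001,-3,0,0,0],[0,0.005,0.001,-3,0,0,0],[0,0.005,0.001,-3,0,0,0],[0,0.005,0.001,-3,0,0,0],[0,0.005,0.001,-3,0,0,0],[0,0.004,0.001,-2,0,0,0],[0,0,0,0,0,0,0]]])

```text
t: 7.27
tool_pos: [0.4894, 0.0021, 0.1321]
tool_rot: [1.688, 0.842, -1.641]
contact_force: [-0.2, -0.1, -0.6]
opening: 0.0004
```

```bash
python3 see.py 5 scene top
```

```text
[0.489 0.002 0.132] [[ 0.802 -0.597  0.006]
 [-0.597 -0.802 -0.025]] [-0.159 -0.211  2.031  0.02   1.304  0.475] [-0.223 -0.135 -0.578]
scene [0.854 0.549 1.058]
column_axis [(0.96, array([0.572, 0.066, 0.15 ])), (0.42, array([0.502, 0.206, 0.   ]))]
nozzle [(0.71, array([ 0.695, -0.391,  0.002]))]
lever_pivot [(0.83, array([0.641, 0.087, 0.117])), (0.67, array([ 0.583, -0.085, -0.003]))]
lever_end [(0.69, array([0.628, 0.149, 0.12 ])), (0.63, array([ 0.438, -0.363, -0.003]))]
beaker_mouth [(0.83, array([ 0.481, -0.053,  0.093]))]
top [ 0.262 -0.026  1.477]
column_axis [(0.67, array([0.578, 0.061, 0.148])), (0.39, array([ 0.458, -0.463,  0.002]))]
nozzle [(0.39, array([ 0.475, -0.048,  0.117]))]
lever_pivot [(0.65, array([0.643, 0.087, 0.12 ]))]
lever_end [(0.53, array([0.633, 0.144, 0.122]))]
beaker_mouth [(0.83, array([ 0.484, -0.054,  0.092]))]
```

Request:
arm_command(plan=[[[0,0.0055,0.001,-2,0,0,0],[0,0,0,0,0,0,0],[0,-0.015,0,0,0,0,0],[0,-0.02,0,0,0,0,0],[-0.03,-0.01,0,0,0,0,0],[-0.04,0,0,0,0,0,0],[-0.04,0,0,0,0,0,0],[0,0,0,0,0,0,0],[0,0,0,0,0,0,0]]])

```text
t: 8.62
tool_pos: [0.4493, 0.024, 0.2428]
tool_rot: [1.664, 0.867, -1.628]
contact_force: [-0.3, 0.1, 0.1]
opening: 0.0001
```

```bash
python3 see.py 6 wrist scene top
```

```text
[0.449 0.024 0.243] [[ 0.819 -0.573 -0.   ]
 [-0.573 -0.819 -0.022]] [-0.125 -0.405  1.995  0.02   1.541  0.485] [-0.29   0.094  0.124]
wrist [0.495 0.089 0.387]
column_axis [(0.82, array([0.573, 0.065, 0.142]))]
nozzle [(0.98, array([ 0.482, -0.053,  0.108]))]
lever_pivot []
lever_end []
beaker_mouth [(0.63, array([ 0.48 , -0.059,  0.088]))]
scene [0.854 0.549 1.058]
column_axis [(0.25, array([ 0.396,  0.393, -0.006]))]
nozzle [(0.67, array([ 0.48 , -0.052,  0.111]))]
lever_pivot [(0.82, array([0.641, 0.086, 0.117]))]
lever_end [(0.59, array([0.627, 0.15 , 0.12 ]))]
beaker_mouth [(0.82, array([ 0.484, -0.052,  0.089]))]
top [ 0.262 -0.026  1.477]
column_axis [(0.65, array([0.579, 0.06 , 0.148]))]
nozzle []
lever_pivot [(0.57, array([0.645, 0.086, 0.121]))]
lever_end [(0.72, array([ 0.509,  0.2  , -0.   ])), (0.61, array([0.63 , 0.146, 0.121]))]
beaker_mouth [(0.88, array([ 0.486, -0.057,  0.094])), (0.23, array([0.63 , 0.143, 0.125]))]
```

View pics/wrist6.png

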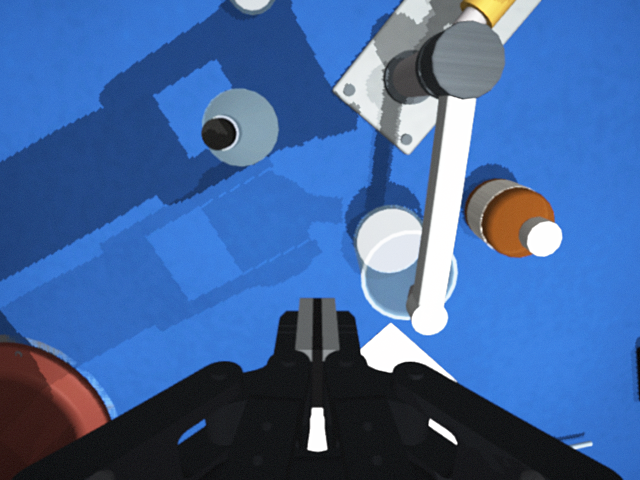

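The nozzle is at (0.481,-0.053) and the mouth at about (0.482,-0.055), so it is centred. In the wrist view the rim centre is at (409,275), the boss top at (430,320) with the nozzle hanging inside the rim, and nothing has been disturbed. Next is the lever.

Request:
arm_command(plan=[[[0,0.011,-0.033,0,0,0,0],[0,0.011,-0.033,0,0,0,0],[0,0.011,-0.033,0,0,0,0],[0,0.011,-0.033,0,0,0,0],[0,0.011,-0.033,0,0,0,0],[0,0,0,-7,0,0,0],[0,0,0,-7,0,0,0],[0,0,0,-7,0,0,0],[0,0,0,-7,0,0,0],[0,0,0,-7,0,0,0],[0,0,0,-7,0,0,0],[0,0,0,-7,0,0,0],[0,0,0,0,0,0,0]]])

```text
t: 10.6
tool_pos: [0.5958, 0.1338, 0.2397]
tool_rot: [1.027, 1.329, -1.0]
contact_force: [-0.1, 0.6, -0.2]
opening: -0.0
```

```bash
python3 see.py 7 wrist
```

```text
[0.596 0.134 0.24 ] [[ 0.965  0.261  0.009]
 [ 0.261 -0.965 -0.015]] [ 0.091  0.008  1.644  0.016  1.482 -0.174] [-0.124  0.58  -0.151]
wrist [0.574 0.211 0.382]
column_axis [(0.63, array([0.574, 0.063, 0.146]))]
nozzle [(0.74, array([ 0.48 , -0.052,  0.108]))]
lever_pivot [(0.83, array([0.645, 0.084, 0.118]))]
lever_end [(0.66, array([0.627, 0.146, 0.118]))]
beaker_mouth [(0.8, array([ 0.48 , -0.055,  0.092]))]
```

View pics/wrist7.png

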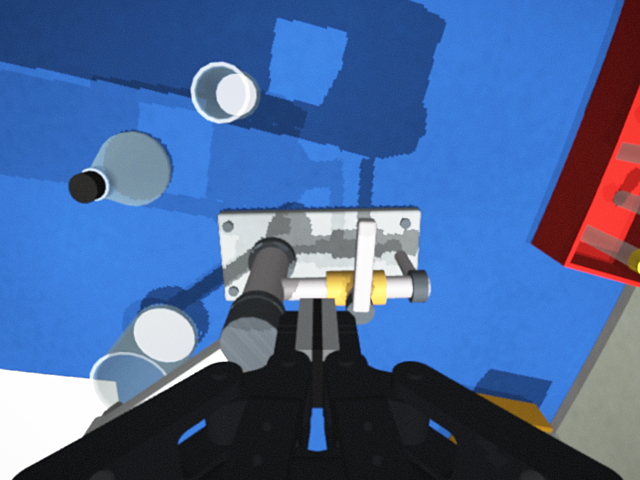

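Wrist view: lever from the valve body at (358,285) up to its end at (366,222), column at (260,310), pipe end post at (420,287). The fingertip at (318,310) is on the column side of the lever, so I back off slightly and go down to z of about 0.115.

Request:
arm_command(plan=[[[0,-0.007,0.004,0,0,0,0],[0.035,0,0,0,0,0,0],[0.035,0,0,0,0,0,0],[0.035,0,0,0,0,0,0],[0.018,0,0,0,0,0,0],[0,0,0,0,0,0,0]]])

```text
t: 11.4
tool_pos: [0.5925, 0.1284, 0.1181]
tool_rot: [1.038, 1.317, -0.999]
contact_force: [-1.1, -0.2, 0.1]
opening: 0.0002
```

```bash
python3 see.py 8
```

```text
[0.592 0.128 0.118] [[ 0.967  0.252  0.02 ]
 [ 0.253 -0.967 -0.012]] [ 0.083  0.091  1.768  0.016  1.265 -0.177] [-1.052 -0.203  0.095]
```

Request:
arm_command(plan=[[[0.003,0.008,0,0,0,0,0],[0,0.006,0,0,0,0,0],[0,0.005,0,2,0,0,0],[0,0.005,-0.002,5,0,0,0],[0,0.005,-0.002,5,0,0,0],[0,0.005,-0.002,5,0,0,0],[0,0.005,-0.002,5,0,0,0],[0,0.005,-0.002,5,0,0,0],[0,0,0,0,0,0,0]]])

```text
t: 12.15
tool_pos: [0.6437, 0.1446, 0.1285]
tool_rot: [1.41, 1.083, -1.357]
contact_force: [0.6, 0.5, -0.5]
opening: -0.0002
```

```bash
python3 see.py 9 wrist scene
```

```text
[0.644 0.145 0.128] [[ 0.971 -0.239  0.02 ]
 [-0.238 -0.971 -0.022]] [0.102 0.195 1.635 0.015 1.286 0.339] [ 0.563  0.512 -0.518]
wrist [0.66  0.222 0.272]
column_axis []
nozzle []
lever_pivot []
lever_end [(0.75, array([0.65 , 0.146, 0.114]))]
beaker_mouth []
scene [0.854 0.549 1.058]
column_axis [(0.33, array([ 0.482, -0.051,  0.116]))]
nozzle [(0.51, array([ 0.481, -0.05 ,  0.113]))]
lever_pivot []
lever_end [(0.54, array([0.653, 0.15 , 0.118]))]
beaker_mouth [(0.37, array([ 0.482, -0.05 ,  0.09 ]))]
```

The tip rose and slid over the lever, which is now at about 0.44 rad. I'll back off, go down lower and push again in short calls.

Request:
arm_command(plan=[[[-0.006,-0.012,0,0,0,0,0],[0,-0.014,0.003,0,0,0,0],[0,-0.012,0.002,0,0,0,0],[0,0,0,0,0,0,0],[0.012,0,0,0,0,0,0],[0.01,0,0,0,0,0,0],[0,0,0,0,0,0,0]]])

```text
t: 13.33
tool_pos: [0.6036, 0.1484, 0.1078]
tool_rot: [1.407, 1.085, -1.358]
contact_force: [-0.6, -1.1, -0.4]
opening: 0.0
```

```bash
python3 see.py 10 wrist scene
```

```text
[0.604 0.148 0.108] [[ 0.971 -0.237  0.018]
 [-0.236 -0.971 -0.022]] [0.115 0.132 1.742 0.015 1.243 0.349] [-0.648 -1.063 -0.386]
wrist [0.62  0.226 0.251]
column_axis []
nozzle []
lever_pivot [(0.57, array([0.645, 0.084, 0.123]))]
lever_end [(0.9, array([0.658, 0.143, 0.121]))]
beaker_mouth []
scene [0.854 0.549 1.058]
column_axis [(0.28, array([ 0.689, -0.393, -0.004]))]
nozzle []
lever_pivot [(0.71, array([0.641, 0.087, 0.117]))]
lever_end [(0.57, array([0.655, 0.15 , 0.119]))]
beaker_mouth []
```

View pics/wrist10.png

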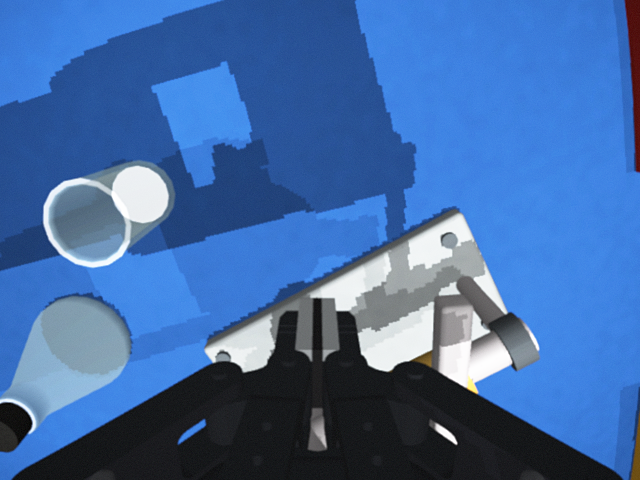

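Wrist view: the lever now points from (455,385) to (455,300), the fingertip at (320,310) is clear of it on its left and lower than its top, and the pipe-end collar is at (515,340).

Request:
arm_command(plan=[[[0.001,0.009,0,0,0,0,0],[0.001,0.009,0,0,0,0,0],[0.001,0.007,0,0,0,0,0],[0.001,0.005,-0.002,5,0,0,0],[0.001,0.005,-0.002,5,0,0,0],[0,0,0,0,0,0,0]]])

```text
t: 14.43
tool_pos: [0.6438, 0.143, 0.107]
tool_rot: [1.54, 0.981, -1.484]
contact_force: [-1.0, 0.7, 0.3]
opening: 0.0001
```

```bash
python3 see.py 11 wrist
```

```text
[0.644 0.143 0.107] [[ 0.913 -0.409  0.016]
 [-0.408 -0.913 -0.027]] [0.099 0.215 1.649 0.016 1.25  0.515] [-0.981  0.698  0.336]
wrist [0.673 0.216 0.251]
column_axis []
nozzle []
lever_pivot []
lever_end []
beaker_mouth []
```

Request:
arm_command(plan=[[[0.001,0.005,-0.002,5,0,0,0],[0.001,0.005,-0.002,5,0,0,0],[0.001,0.005,-0.002,5,0,0,0],[0.001,0.005,-0.002,5,0,0,0],[0.001,0.005,-0.002,5,0,0,0],[0,0,0,0,0,0,0]]])

```text
t: 15.23
tool_pos: [0.6668, 0.1392, 0.1036]
tool_rot: [1.844, 0.677, -1.791]
contact_force: [-0.6, 0.4, 0.4]
opening: -0.0002
```

```bash
python3 see.py 12 wrist scene
```

```text
[0.667 0.139 0.104] [[ 0.646 -0.763 -0.001]
 [-0.763 -0.646 -0.03 ]] [0.089 0.268 1.593 0.019 1.257 0.952] [-0.553  0.404  0.388]
wrist [0.726 0.19  0.247]
column_axis []
nozzle []
lever_pivot []
lever_end [(0.57, array([0.686, 0.126, 0.116]))]
beaker_mouth []
scene [0.854 0.549 1.058]
column_axis [(0.71, array([0.57 , 0.062, 0.15 ]))]
nozzle [(0.47, array([ 0.479, -0.053,  0.115]))]
lever_pivot []
lever_end [(0.31, array([0.427, 0.112, 0.003]))]
beaker_mouth [(0.7, array([ 0.483, -0.054,  0.092])), (0.56, array([0.503, 0.205, 0.003]))]
```

Request:
arm_command(plan=[[[-0.001,0.006,-0.002,4,0,0,0],[-0.001,0.006,-0.002,4,0,0,0],[-0.001,0.006,-0.002,4,0,0,0],[0,0,0,0,0,0,0]]])

```text
t: 16.17
tool_pos: [0.6794, 0.1303, 0.1044]
tool_rot: [1.977, 0.505, -1.936]
contact_force: [0.6, -0.0, 0.6]
opening: 0.0002
```

```bash
python3 see.py 13 wrist scene
```

```text
[0.679 0.13  0.104] [[ 0.468 -0.884 -0.014]
 [-0.884 -0.468 -0.024]] [0.073 0.294 1.56  0.023 1.271 1.15 ] [ 0.618 -0.03   0.629]
wrist [0.75  0.166 0.248]
column_axis []
nozzle [(0.61, array([0.506, 0.198, 0.003]))]
lever_pivot [(0.68, array([0.696, 0.115, 0.122]))]
lever_end [(0.67, array([0.698, 0.114, 0.117]))]
beaker_mouth []
scene [0.854 0.549 1.058]
column_axis [(0.66, array([0.569, 0.063, 0.148])), (0.27, array([0.642, 0.09 , 0.117]))]
nozzle [(0.46, array([ 0.479, -0.051,  0.113]))]
lever_pivot [(0.72, array([0.639, 0.086, 0.119])), (0.29, array([ 0.452, -0.463, -0.004]))]
lever_end [(0.51, array([0.699, 0.119, 0.116]))]
beaker_mouth [(0.61, array([ 0.396,  0.394, -0.004])), (0.45, array([ 0.48 , -0.051,  0.088]))]
```

Request:
arm_command(plan=[[[-0.001,0.006,-0.002,4,0,0,0],[-0.001,0.006,-0.002,4,0,0,0],[0,0.004,-0.001,2,0,0,0],[0,0,0,0,0,0,0]]])

```text
t: 17.1
tool_pos: [0.6885, 0.12, 0.1053]
tool_rot: [2.081, 0.346, -2.05]
contact_force: [0.4, 0.4, 0.2]
opening: 0.0
```

```bash
python3 see.py 14 wrist scene
```

```text
[0.689 0.12  0.105] [[ 0.303 -0.953 -0.022]
 [-0.953 -0.303 -0.018]] [0.056 0.311 1.538 0.027 1.281 1.311] [0.395 0.379 0.181]
wrist [0.765 0.141 0.248]
column_axis []
nozzle []
lever_pivot []
lever_end [(0.67, array([0.706, 0.099, 0.118]))]
beaker_mouth []
scene [0.854 0.549 1.058]
column_axis [(0.59, array([0.57 , 0.063, 0.148]))]
nozzle [(0.68, array([ 0.481, -0.053,  0.114]))]
lever_pivot [(0.62, array([0.641, 0.088, 0.118])), (0.52, array([ 0.481, -0.049,  0.089]))]
lever_end [(0.57, array([0.706, 0.104, 0.119]))]
beaker_mouth [(0.57, array([ 0.482, -0.049,  0.092]))]
```

View pics/wrist14.png

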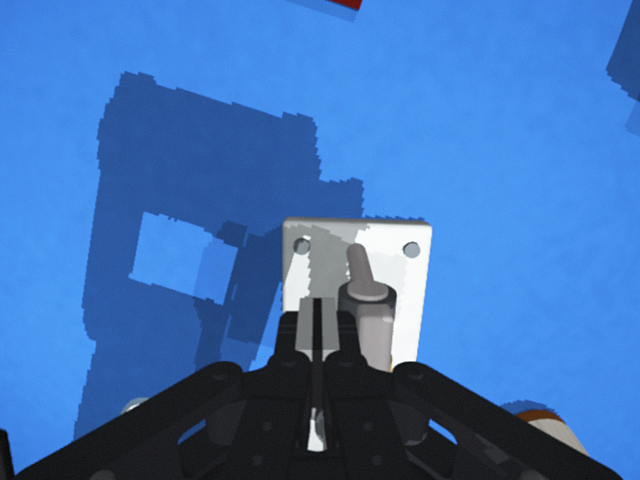

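The lever now lies over the pipe and the collar at (365,290). I'll push on until I feel the stop.

Request:
arm_command(plan=[[[0,0.005,0,1,0,0,0],[0,0.005,0,0,0,0,0],[0,0.004,0,0,0,0,0]]])

```text
t: 17.95
tool_pos: [0.6894, 0.1183, 0.1054]
tool_rot: [2.097, 0.357, -2.075]
contact_force: [-5.4, 11.9, 3.7]
opening: 0.0001
```

```bash
python3 see.py 15
```

```text
[0.689 0.118 0.105] [[ 0.286 -0.957 -0.047]
 [-0.958 -0.286 -0.018]] [0.044 0.314 1.534 0.052 1.288 1.31 ] [-5.365 11.852  3.698]
```

A force of 13 N with only 2 mm of travel means the stop is reached. I'll back off, rise and check.

Request:
arm_command(plan=[[[0,-0.01,0,0,0,0,0],[0,-0.02,0,0,0,0,0],[0,-0.025,0,0,0,0,0],[-0.03,-0.01,0,0,0,0,0],[-0.04,0,0,0,0,0,0],[-0.04,0,0,0,0,0,0],[-0.03,-0.03,0.02,0,0,0,0],[0,-0.03,0.03,0,0,0,0],[0,-0.03,0.03,0,0,0,0],[0,-0.03,0.03,0,0,0,0],[0,0,0,0,0,0,0],[0,0,0,0,0,0,0]]])

```text
t: 18.95
tool_pos: [0.529, 0.2599, 0.255]
tool_rot: [2.103, 0.346, -2.078]
contact_force: [0.8, -0.1, 0.6]
opening: 0.0
```

```bash
python3 see.py 16 top scene; python3 - <<'E'
from h import *
np.set_printoptions(precision=3,suppress=True)
for cam in ['top','scene']:
    for n in ['beaker','small_beaker','flask','reagent_bottle']: print(cam,n,[w(cam,d['at']) for d in mark_of(cam,n)[:1]])
a=cv2.imread('pics/top16.png')[170:320,190:350]; b=cv2.imread('pics/scene16.png')[200:350,260:420]
cv2.imwrite('pics/c16.png',np.hstack([cv2.resize(x,(400,375),interpolation=cv2.INTER_CUBIC) for x in (a,b)]))
E
```

```text
[0.529 0.26  0.255] [[ 0.278 -0.96  -0.045]
 [-0.961 -0.277 -0.019]] [ 0.309 -0.061  1.688  0.045  1.495  1.595] [ 0.827 -0.071  0.552]
top [ 0.262 -0.026  1.477]
column_axis [(0.92, array([0.576, 0.06 , 0.147]))]
nozzle []
lever_pivot [(0.75, array([0.645, 0.088, 0.121])), (0.16, array([ 0.582, -0.083, -0.   ]))]
lever_end [(0.54, array([0.709, 0.098, 0.121]))]
beaker_mouth [(0.69, array([ 0.481, -0.056,  0.091])), (0.66, array([0.428, 0.114, 0.002]))]
scene [0.854 0.549 1.058]
column_axis [(0.68, array([0.566, 0.064, 0.152]))]
nozzle []
lever_pivot [(0.93, array([0.639, 0.09 , 0.117]))]
lever_end [(0.62, array([0.707, 0.1  , 0.117]))]
beaker_mouth [(0.89, array([ 0.478, -0.051,  0.091]))]
top beaker [array([0.398, 0.393, 0.001])]
top small_beaker [array([0.509, 0.202, 0.001])]
top flask [array([0.43 , 0.113, 0.003])]
top reagent_bottle [array([ 0.581, -0.082,  0.   ])]
scene beaker [array([ 0.48 , -0.056, -0.001])]
scene small_beaker [array([0.503, 0.203, 0.   ])]
scene flask [array([0.427, 0.114, 0.001])]
scene reagent_bottle [array([ 0.579, -0.084, -0.   ])]
```

View pics/c16.png

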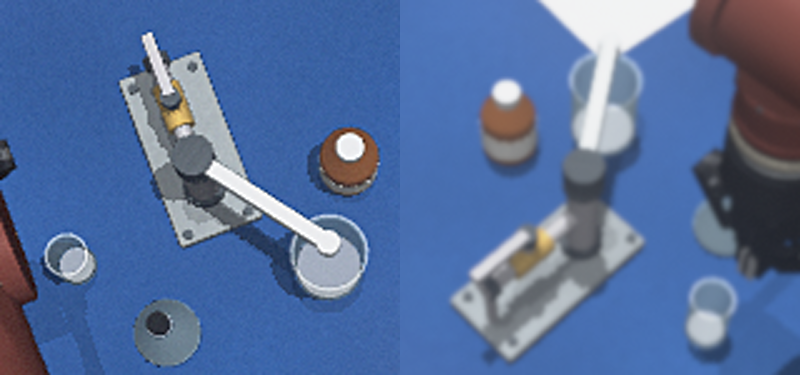

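Both views show the lever parallel to the base plate and pipe, within about 3°. The boss is over the middle of the beaker, and the vessels are where they were. Handing in.

```bash
python3 -c "
from station import *
print(finish_job(), ctrl.get_obs()['t'])"
```

```text
the job is handed in; nothing more can be done
the job is handed in; nothing more can be done
```

The dispenser is set up and the job is handed in at about 19–20 s of the 61 s allowed; `finish_job` gave no verdict.

- **Swing arm:** I pushed it round counter-clockwise by about 0.8 rad with the closed fingertips. The last nozzle sighting put it at about (0.481, -0.053), against a beaker mouth at (0.482, -0.053). After the final retreat neither camera's network found the nozzle again, but the last picture still shows the arm's outer end over the beaker.
- **Valve lever:** I pushed it to its stop, where the force jumped to about 13 N with only 2 mm of travel. On the first push the fingertip rose and slid over the lever at about 0.4–0.5 rad. I backed off, went in lower and finished the push.
- **Last checks:**
  - **Lever angle:** In the final crop the lever lies within about 3° of the base plate's edge. The network points alone put it about 5–8° off the pipe line, past the in-line direction, which is within their 4 mm error. The limit is about 8.6° short of the stop.
  - **Vessels:** The large beaker, small beaker, flask and bottle measured within about 6 mm of their starting positions, which is network noise. The top camera's network gave a false position for the large beaker, landing on the calculator. I used the scene camera and the picture for it instead.
  - **Not re-measured:** I did not measure the pipettes, tip box or calculator again; the robot only passed well above the bench there.
  - **Robot:** It was clear of everything when I handed in.

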